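Take the filter out of the bench dust extractor

TASK

Make the dust extractor safe by pulling its isolator key straight up out of its socket, and leave the key in the wooden bowl. Only after the key is out, turn the filter cartridge anticlockwise (seen from above) through its springy catch to its end stop - how far that is cannot be seen - lift it out, and stand it upright in the plywood tray, setting it down rather than dropping it. Leave the jar and the wooden block on the bench and the steel ring on the extractor where they are.

Things in the scene. Friction and masses are not known exactly. Their poses are not given: they have to be found in the camera images.
- extractor: bench dust extractor, a fixed grey box 240 (x) x 350 (y) x 200 mm high; origin at the centre of its underside, top face at z = 200 mm. The filter sits in its top at (0, 70) mm and the key at (0, -100) mm in its frame. The small round speed dial, 34 mm wide, 12 mm high, at (-85, -25) mm, is not part of the job.
- filter: filter cartridge, 150 to 310 g: black round flange 88 mm wide, 6 mm thick; origin at the centre of the flange's underside, z up. Below it a round paper core 50 mm wide reaches down to z = -50 mm; there two bayonet lugs stick out along +x and -x, to 35 mm from the axis.
- filter_grip (a point): middle of the grip bar on top of the filter's flange: 20 mm above the filter's origin, on its axis. The bar is 64 mm long (x), 12 mm thick (y) and stands from 6 to 34 mm above the filter's origin. Hold it here.
- filter_seat (a point): fixed on the extractor: top centre of the black collar (112 mm wide, 4 mm high) on which the flange rests at the start. Inside, lips hold the lugs down (1 mm play). The filter frees by turning anticlockwise 1.0 to 2.2 rad, different each time. In the last 0.7 to 0.2 rad a sprung catch resists (0.1 to 0.3 N m); then comes the hard end stop; eased off it there, the filter lifts: 50 mm to come clear.
- key: isolator key: T-shaped black plug; origin at the centre of the underside of its flange (24 x 36 x 5 mm), z up. Above it a grip 12 mm thick (x), 34 mm long (y), from z = 5 to 33 mm; below it a blade 12 x 24 mm down to z = -34 mm. At the start it is fully in, flange on the extractor's top; two sprung catches give way at about 10 N of upward pull, in the first 20 mm.
- tray: empty loose plywood tray, 200 (x) x 160 (y) x 40 mm high, walls 6 mm, floor 6 mm thick; origin at the centre of its underside. On its floor the cartridge's origin stands 56 mm above the tray's origin.
- bowl: empty loose dark wooden bowl, 150 mm across the rim, 50 mm high, floor 6 mm thick and 60 mm across; origin at the centre of its underside
- ferrule: small steel ring, 28 mm wide, 22 mm high, standing on the extractor's top; origin at its underside (bystander)
- jar: closed amber jar, 70 mm wide, 90 mm high; origin at its underside (bystander)
- offcut: plain wooden block 50 x 70 x 45 mm; origin at its underside (bystander)
Things that resemble listed ones, but are neither listed nor needed, are in the scene too. Of the things like the key, leave any that is turquoise; of the rest the smaller one is meant.

How it is judged (in metres and radians):
On the way, in this order (a step that is already met when the one before it is completed fails the run):
1. the key is out of its socket, the filter still in the extractor (z of key in the frame of extractor above 0.236 m and z of filter in the frame of extractor below 0.22 m), for 0.1 s.
2. the filter is lifted out of the extractor, upright in the gripper, the key still out (z of filter in the frame of extractor above 0.256 m and angle between filter's own z axis and vertical below 0.5 rad and contact force between the fingers and filter above 1 N and (z of key in the frame of extractor above 0.236 m or horizontal distance between key and extractor above 0.2 m or angle between key's own z axis and vertical above 0.5 rad)), for 0.1 s.
3. the filter is brought down in the tray while still held: its foot within 15 mm of the tray's floor (x of filter in the frame of tray between -0.075 and 0.075 m and y of filter in the frame of tray between -0.055 and 0.055 m and z of filter in the frame of tray below 0.071 m and angle between filter's own z axis and vertical below 0.35 rad and contact force between the fingers and filter above 1 N), for 0.05 s.
At the end, for the whole second after the job is handed in: The filter stands upright (within 0.12 rad) on the tray's floor, its axis within 75 mm (tray x) and 55 mm (tray y) of the tray's centre; the key lies in the bowl (origin within 65 mm of its axis, under 65 mm up); tray and bowl level; filter and key at rest (x of filter in the frame of tray between -0.075 and 0.075 m and y of filter in the frame of tray between -0.055 and 0.055 m and z of filter in the frame of tray between 0.05 and 0.062 m and angle between filter's own z axis and vertical below 0.12 rad and linear speed of each of filter, key below 0.02 m/s and horizontal distance between key and bowl below 0.065 m and z of key in the frame of bowl between 0 and 0.065 m and angle between bowl's own z axis and vertical below 0.15 rad and angle between tray's own z axis and vertical below 0.1 rad); the robot touches nothing.
It fails at once if a bystander is moved by more than 40 mm (distance of any of ferrule, jar, offcut from where it was at the start of the episode above 0.04 m).
It also fails if it takes over 72 s, if anything falls off the work surface, if the arm or the gripper's body presses on something with over 40 N, if the wrist force passes 120 N, or if a joint passes its speed limit or range.

ROBOT

A 6-joint arm with a two-finger parallel gripper is mounted at the origin on the work surface. World frame = base frame: x ahead of the robot, y to its left, z up, the work surface at z = 0. Lengths are in mm, angles in rad, forces in N, time in s.
With the tool pointing down it reaches from about 325 to 775 mm from the base axis. Payload 9.3 kg.
Tool frame: the origin (TCP) lies midway between the tips of the shut fingers; the grasp point (between the pads) lies 19 mm behind it; z points along the fingers, y is the line along which they close (so a half turn about z gives the same grasp; the last joint's range is limited). The gripper opens to 85 mm and grips with 20 to 120 N. Pads are 22 mm wide; open, the fingers measure 114 mm over their backs; the gripper's body (76 mm by 85 mm) begins 54 mm behind the grasp point. The pads swing forward as they close: fully open they stand 13 mm farther back than shut.
Start: joints at [1.032, 0.259, 0.021, 1.334, 0, 1.418], TCP at [206.966, 509.57, 231.279] pointing down, gripper open.
Joint ranges: [-3.04, 3.04], [-0.91, 1.82], [-1.04, 1.36], [-1.92, 1.95], [-1.52, 1.45], [-3.14, 3.14]. Speed limits (rad/s): [2.22, 2.22, 2.79, 3.14, 3.14, 3.14].

INTERFACE

Orientations are given as a unit quaternion [w, x, y, z].
In Python, from rig import get_obs, imaging, order gives the robot as it stands.
- The arm moves only by the tool move_arm, never from a script. Its argument "increments" is one flat list of numbers, 7 for each row, row after row: the shift along the tool's x, y, z scaled (see below), then the turn, a rotation vector about the tool's x, y, z scaled (see below), then the opening, from 0 (shut) to 1 (fully open). In form: [dx, dy, dz, ax, ay, az, claw, dx, dy, dz, ax, ay, az, claw, ...]. A call has 1 to 5 rows; each row is the pose to reach, as a shift and turn from the pose commanded when the call began, along the tool's axes at that moment; what a row does not reach only later rows make up. The controller multiplies each number of a shift by 0.1 m and each number of a turn by 90 degrees. A row lasts 1/8 s, in which the tool goes at most 62.5 mm and 10.7 degrees, less where a joint would pass 70% of its speed; a pose out of reach is approached as far as the arm can. A call with a number of a shift or a turn outside -1 to 1 is refused whole. A call with a gripper value outside its range is refused whole. The fingers move at their own pace and stop on an object; the grip force is fixed at half the most. Time passes only in rows, so rows that repeat a pose let the fingers close. It gives the time, the measured TCP pose, the force, the opening and the grip force at its end, in the units of the state.
- get_obs(): the state, without advancing time (a new reading comes with each control period).
- imaging.snapshot(name): name is "scene" or "top"; returns a dict with "image" (400x640x3 uint8, red, green, blue), "mtx" (3x3 intrinsics, pixels), "pose" (4x4, takes a point from camera to world coordinates). Camera axes: x right, y down, z forward; pixel columns grow to the right and rows downward; lengths in mm; the calibration is good to about 2 mm. A picture is of the moment at which its call begins. There is no depth.
- order.job_done(): hands the job in; it is judged then, once.
The state is a dict: "time_s": time; "q": joint angles; "joint_velocities": joint speeds; "joint_torque": joint torques, N m; "tool_pos": TCP position; "orientation": TCP orientation; "contact_force": force on the tool from outside, world axes, zero at the start; "torque": the same for the moment, N m; "grip_width": finger opening in mm; "finger_force": force on a finger pad.
Only numpy, scipy, OpenCV 4.12 (cv2) and the standard library are available. Lean on these libraries where they do the work, as an engineer would, in place of code of your own. Each camera call takes 0.05 s, during which the arm holds its last target. There are 200 camera calls.

## Working session

There is one attempt and no reset: what is moved stays moved. The work goes in short steps, Python scripts to look and compute and a tool call to move; the robot and the scene stay as the last step left them, time stands still between calls to the robot, and variables do not carry over. Pictures are saved under pics/ and viewed, at most 10 in all, crops included, and the job is handed in when it is done.

Besides the shell and the picture viewer there is one more tool, called after "Emit:" by a JSON object that holds its "method" and its "body", one argument or row to a line. move_arm: Moves the arm, as the interface text tells. Shifts and turns lie within -1 to 1; 1 stands for 0.1 m of shift or 90 degrees of turn. Its arguments: {"type":"object","properties":{"increments":{"type":"array"}},"required":["increments"]}

```bash
mkdir -p pics; ls; python3 - <<'E'
from rig import get_obs, imaging
import cv2,numpy as np,pickle
d={}
for n in("scene","top"):
    s=imaging.snapshot(n); d[n]=s; cv2.imwrite(f"pics/{n}0.png",s["image"][:,:,::-1]); print(n,s["mtx"].round(1).tolist(),s["pose"].round(3).tolist())
pickle.dump(d,open("s0.pkl","wb"))
o=get_obs();print({k:np.round(v,3).tolist() for k,v in o.items()})
E
```

```text
pics
scene [[361.1, 0.0, 322.8], [0.0, 361.1, 199.3], [0.0, 0.0, 1.0]] [[0.409, 0.654, -0.636, 1184.655], [0.913, -0.305, 0.272, -230.846], [-0.016, -0.692, -0.722, 800.515], [0.0, 0.0, 0.0, 1.0]]
top [[383.8, 0.0, 320.9], [0.0, 383.8, 201.3], [0.0, 0.0, 1.0]] [[0.023, -0.991, 0.132, 480.909], [-1.0, -0.022, 0.009, -8.527], [-0.006, -0.132, -0.991, 1157.215], [0.0, 0.0, 0.0, 1.0]]
{'time_s': 0.1, 'q': [1.032, 0.259, 0.021, 1.334, 0.0, 1.418], 'joint_velocities': [-0.001, -0.0, 0.0, -0.002, -0.0, 0.0], 'joint_torque': [0.005, -55.669, 34.507, 0.012, -0.0, 0.0], 'tool_pos': [206.834, 509.345, 230.716], 'orientation': [-0.0, 0.192, 0.981, -0.001], 'contact_force': [-0.281, 0.281, 0.572], 'torque': [0.004, -0.026, 0.007], 'finger_force': 0.0, 'grip_width': 85.535}
```

View pics/scene0.png

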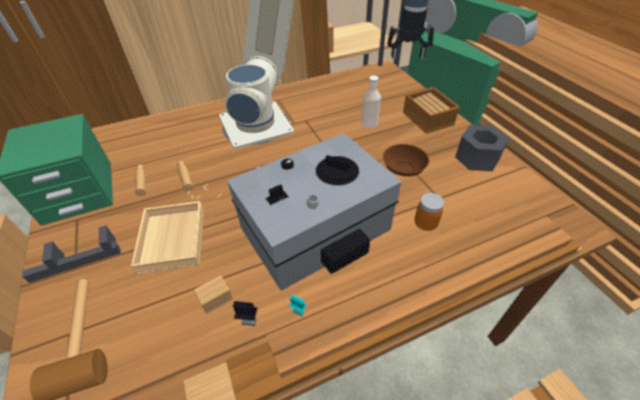

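View pics/top0.png

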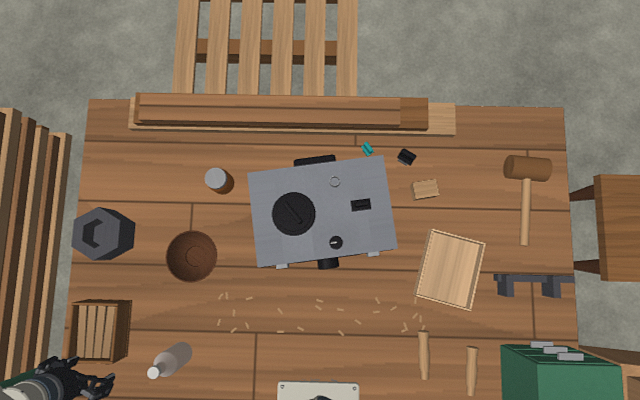

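Both pictures show the extractor: scene (315,200), top (322,210). In the top view:
- **Key-like things:** black T in the extractor socket (361,205); loose black one on the bench (407,157), beside it turquoise (368,148). The dial (336,242) could also confuse.
- **Choice:** the socketed black one, at scene (277,194). I'll check its size against the loose one.
- **Other things:** filter (293,213), bowl (191,256), tray (450,269), ring (335,182), jar (216,179), block (425,188).

```bash
cat > h.py <<'E'
import numpy as np,cv2
def ray(s,p):
    K,T=s["mtx"],s["pose"]; d=T[:3,:3]@np.linalg.solve(K,[p[0],p[1],1.]); return T[:3,3],d/np.linalg.norm(d)
def plane(s,p,z):
    o,d=ray(s,p); return o+d*(z-o[2])/d[2]
def tri(s1,p1,s2,p2):
    o1,d1=ray(s1,p1);o2,d2=ray(s2,p2)
    t=np.linalg.lstsq(np.c_[d1,-d2],o2-o1,rcond=None)[0]
    a,b=o1+t[0]*d1,o2+t[1]*d2
    return (a+b)/2,np.linalg.norm(a-b)
def proj(s,P):
    T=s["pose"];c=T[:3,:3].T@(np.asarray(P,float)-T[:3,3]);q=s["mtx"]@c;return q[:2]/q[2]
def blobs(s,box,lo,hi,minA=8):
    x0,y0,x1,y1=box; im=s["image"][y0:y1,x0:x1]
    m=cv2.inRange(im,np.array(lo),np.array(hi)); cs,_=cv2.findContours(m,cv2.RETR_EXTERNAL,cv2.CHAIN_APPROX_NONE)
    r=[]
    for c in cs:
        if cv2.contourArea(c)>=minA:
            q=cv2.minAreaRect(c); r.append((np.add(q[0],[x0,y0]).round(1).tolist(),np.round(q[1],1).tolist(),round(q[2],1),cv2.contourArea(c),c.reshape(-1,2)+[x0,y0]))
    return r
E
python3 - <<'E'
import pickle,cv2,numpy as np
from h import *
d=pickle.load(open("s0.pkl","rb"));t,s=d["top"],d["scene"]
a=cv2.resize(t["image"][145:275,240:420],None,fx=4,fy=4,interpolation=cv2.INTER_CUBIC)
b=cv2.resize(s["image"][135:235,225:405],None,fx=4,fy=4,interpolation=cv2.INTER_CUBIC)
cv2.imwrite("pics/cropt.png",a[:,:,::-1]);cv2.imwrite("pics/crops.png",b[:,:,::-1])
print("top");[print(x[:4]) for x in blobs(t,(240,145,420,275),(0,0,0),(50,50,50))]
print("sc");[print(x[:4]) for x in blobs(s,(225,135,405,325),(0,0,0),(50,50,50))]
for n,p in dict(tray=(450,269),bowl=(191,256)).items(): print(n,plane(t,p,6))
E
```

```text
top
([327.7, 263.1], [10.0, 20.4], 81.9, 173.5)
([335.5, 242.0], [12.0, 11.0], 90.0, 81.0)
([360.5, 204.3], [10.0, 18.5], 81.9, 162.0)
([293.5, 213.0], [42.0, 41.0], 90.0, 1370.5)
([314.0, 159.8], [6.1, 40.8], 82.6, 206.0)
([406.4, 156.2], [14.9, 11.3], 31.0, 148.0)
sc
([244.2, 310.5], [21.6, 15.5], 7.1, 269.0)
([283.9, 261.8], [2.1, 20.6], 66.0, 8.0)
([318.5, 243.4], [1.3, 53.2], 62.2, 13.0)
([344.9, 250.2], [25.3, 52.3], 60.9, 1141.5)
([274.9, 194.3], [13.0, 18.3], 63.4, 170.0)
([286.6, 164.8], [9.8, 7.2], 26.6, 42.0)
([337.0, 170.1], [40.3, 26.6], 4.1, 839.0)
tray [ 440.96834547 -383.19697022    6.        ]
bowl [461.51100787 384.9105835    6.        ]
```

View pics/cropt.png

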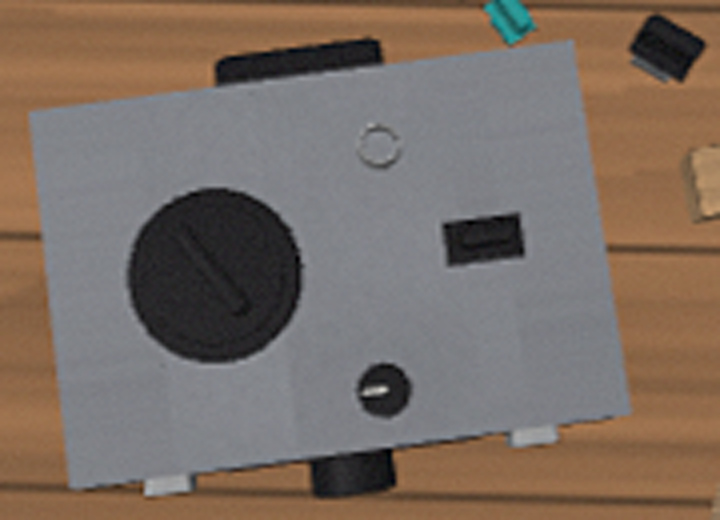

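View pics/crops.png

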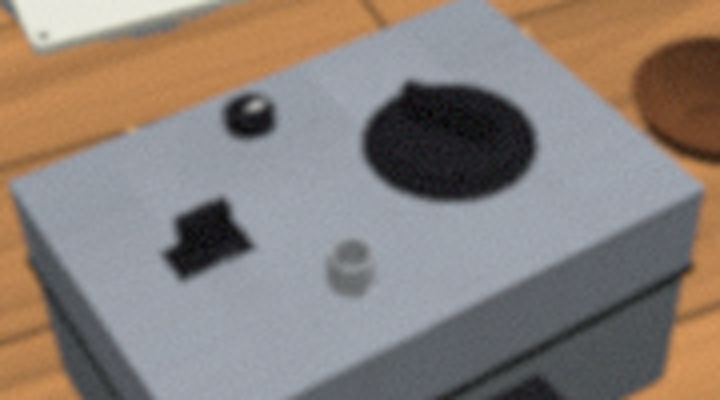

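The crops confirm the choice. The T in the socket has its flange centred near top (361,205) and scene (275,194), and it is smaller than the loose black one. The filter bar runs from top (285.8,202) to (300.5,223).

```bash
python3 - <<'E'
import pickle,cv2,numpy as np
from h import *
np.set_printoptions(precision=1,suppress=True)
d=pickle.load(open("s0.pkl","rb"));t,s=d["top"],d["scene"]
T=lambda x,y:(x/4+240-.4,y/4+145-.4); S=lambda x,y:(x/4+225-.4,y/4+135-.4)
C=[]
for a,b in(((632,412),(12,187)),((70,488),(490,0)),((30,112),(703,190))):
    p=tri(t,T(*a),s,S(*b));C.append(p[0]);print("corner",*p)
print("edges",np.linalg.norm(C[0]-C[1]),np.linalg.norm(C[1]-C[2]))
tc=[plane(t,T(*a),200) for a in((632,412),(70,488),(30,112),(575,40))]
c=np.mean(tc,0);u=tc[1]-tc[0]+tc[2]-tc[3];u/=np.linalg.norm(u);yaw=np.arctan2(-u[0],u[1])
print("top-only",c,"yaw",yaw,[np.linalg.norm(tc[i]-tc[i-1]) for i in range(4)])
R=np.array([[np.cos(yaw),-np.sin(yaw)],[np.sin(yaw),np.cos(yaw)]])
for n,q in dict(filter=(0,70),key=(0,-100),dial=(-85,-25)).items(): print(n,"model",c[:2]+R@q)
print("filter disc top",plane(t,(293.5,213),206), "scene",plane(s,(336.9,170.1),206))
print("key flange top",plane(t,T(484,239.5),205))
# key grip top face ends
print("keygrip ends",plane(t,T(463,240),233),plane(t,T(508,236),233))
print("key top back corners tri",tri(t,T(508,233),s,S(178,215)),tri(t,T(463,236),s,S(226,200)))
b=[plane(t,T(*a),238) for a in((181,228),(243,313))];v=b[1]-b[0]
print("bar",b,np.linalg.norm(v),"dir",np.degrees(np.arctan2(v[1],v[0])),"mid",(b[0]+b[1])/2)
print("bar end tri",tri(t,T(181,228),s,S(520,130)),tri(t,T(243,313),s,S(410,84)))
tr=[plane(t,a,40) for a in((431,229),(485,243),(470,311),(416,298))];print("tray",np.mean(tr,0),[np.linalg.norm(tr[i]-tr[i-1]) for i in range(4)],tr[1]-tr[0])
for sx,bx in((t,(150,220,230,295)),(s,(375,135,440,185))):
    hsv=cv2.cvtColor(sx["image"],cv2.COLOR_RGB2HSV); s2=dict(sx,image=hsv)
    for x in blobs(s2,bx,(0,90,20),(15,255,105),100):print("bowl",x[:4],plane(sx,x[0],50))
jar=plane(t,(216,177),90);print("jar",jar,"ferr",plane(t,(335,182),222),"off",plane(t,(425,188),45))
E
```

```text
corner [ 497.4 -191.   196.3] 3.3346523229134313
corner [444.1 160.  190.3] 9.696791443564338
corner [678.7 190.6 196.2] 0.1368656001205658
edges 355.0006902476465 236.65836975105753
top-only [587.4  -1.2 200. ] yaw 0.1555906436718339 [np.float64(237.8207015558269), np.float64(349.9100433618018), np.float64(237.91703669484284), np.float64(350.414056104457)]
filter model [576.5  68. ]
key model [ 602.9 -100. ]
dial model [507.3 -39.1]
filter disc top [576.6  67.9 206. ] scene [584.2  65.9 206. ]
key flange top [601.8 -99.  205. ]
keygrip ends [597.7 -83.7 233. ] [ 600.7 -110.9  233. ]
key top back corners tri (array([ 602.4, -111.6,  232.8]), np.float64(1.453985258236025)) (array([600.4, -83.5, 231.3]), np.float64(0.5286399372317413))
bar [array([600.6,  87.1, 238. ]), array([550. ,  48.1, 238. ])] 63.87326694234824 dir -142.36814349886203 mid [575.3  67.6 238. ]
bar end tri (array([605.6,  95.3, 220.5]), np.float64(13.825534092958913)) (array([551.5,  51.2, 232.4]), np.float64(5.880923119916877))
tray [ 439.8 -373.5   40. ] [np.float64(201.8319619180488), np.float64(159.30879076217403), np.float64(198.0440403374384), np.float64(155.1594523069831)] [ -36.9 -155.     0. ]
bowl ([191.5, 262.4], [59.2, 61.0], 43.6, 2040.0) [444.2 367.2  50. ]
bowl ([406.0, 160.0], [30.0, 42.0], 90.0, 781.5) [476.7 364.6  50. ]
jar [685.9 300.2  90. ] ferr [654.3 -33.6 222. ] off [ 674.9 -302.5   45. ]
```

Emit:
{"method": "move_arm", "body": {
  "increments": [-0.2,-0.14,-0.14,0,0,0.11,1,-0.4,-0.28,-0.28,0,0,0.22,1,-0.6,-0.42,-0.42,0,0,0.33,1,-0.8,-0.56,-0.56,0,0,0.44,1,-1,-0.7,-0.7,0,0,0.55,1]
}}

```text
time_s: 0.72
tool_pos: [273.5, 406.3, 301.5]
orientation: [-0.0, 0.587, 0.809, -0.0]
contact_force: [0.9, -0.1, 1.0]
grip_width: 85.4
finger_force: 0.0
```

```bash
cat > e.py <<'E'
import sys,numpy as np
from rig import get_obs
from scipy.spatial.transform import Rotation as Ro
o=get_obs();w,x,y,z=o["orientation"];R=Ro.from_quat([x,y,z,w]).as_matrix()
psi=np.degrees(np.arctan2(R[1,1],R[0,1]))
print("t",round(o["time_s"],2),"pos",np.round(o["tool_pos"],1),"psi",round(psi,1),"tilt",np.round(R[:2,2],3),"q",np.round(o["q"],2),"F",np.round(o["contact_force"],1),"M",np.round(o["torque"],2),"w",round(o["grip_width"],1),"ff",round(o["finger_force"],1))
if len(sys.argv)>1:
    tx,ty,tz,tp=map(float,sys.argv[1:5]); d=np.array([tx,ty,tz])-o["tool_pos"]
    for p in (psi,tp):
        a=np.radians(p); X=np.array([[-np.sin(a),np.cos(a),0],[np.cos(a),np.sin(a),0],[0,0,-1]])
        print("shift units @psi",round(p,1),np.round(X@d/100,3),"az",round(-(tp-psi)/90,4))
E
python3 e.py 602 -99.5 300 8.9
```

```text
t 0.72 pos [273.5 406.3 301.5] psi 18.1 tilt [-0.    -0.001] q [ 0.81  0.14  0.05  1.48 -0.    2.06] F [ 0.9 -0.1  1. ] M [ 0.03 -0.06 -0.02] w 85.4 ff 0.0
shift units @psi 18.1 [-5.827  1.554  0.015] az 0.1019
shift units @psi 8.9 [-5.505  2.463  0.015] az 0.1019
```

Emit:
{"method": "move_arm", "body": {
  "increments": [-0.2,0.05,0,0,0,0.051,1,-0.4,0.1,0,0,0,0.102,1]
}}

```text
time_s: 0.98
tool_pos: [295.7, 371.6, 301.2]
orientation: [-0.0, 0.649, 0.761, -0.0]
contact_force: [0.7, -0.2, -0.3]
grip_width: 85.5
finger_force: 0.0
```

Emit:
{"method": "move_arm", "body": {
  "increments": [-0.5,0.23,0,0,0,0,1,-1,0.46,0,0,0,0,1]
}}

```text
time_s: 1.23
tool_pos: [357.2, 279.8, 301.0]
orientation: [-0.0, 0.648, 0.762, -0.0]
contact_force: [0.9, 0.8, 0.9]
grip_width: 85.3
finger_force: 0.0
```

Emit:
{"method": "move_arm", "body": {
  "increments": [-0.5,0.23,0,0,0,0,1,-1,0.46,0,0,0,0,1]
}}

```text
time_s: 1.48
tool_pos: [418.8, 188.0, 301.1]
orientation: [-0.0, 0.648, 0.762, -0.0]
contact_force: [0.2, 2.1, -0.0]
grip_width: 85.3
finger_force: 0.0
```

Emit:
{"method": "move_arm", "body": {
  "increments": [-0.5,0.23,0,0,0,0,1,-1,0.46,0,0,0,0,1]
}}

```text
time_s: 1.72
tool_pos: [480.3, 96.5, 301.1]
orientation: [-0.0, 0.648, 0.762, -0.0]
contact_force: [0.5, 0.6, -0.4]
grip_width: 85.5
finger_force: 0.0
```

Emit:
{"method": "move_arm", "body": {
  "increments": [-0.5,0.23,0,0,0,0,1,-1,0.46,0,0,0,0,1]
}}

```text
time_s: 1.98
tool_pos: [541.7, 5.2, 301.0]
orientation: [-0.0, 0.648, 0.762, -0.0]
contact_force: [0.5, 0.7, -0.6]
grip_width: 85.6
finger_force: 0.0
```

Emit:
{"method": "move_arm", "body": {
  "increments": [-0.5,0.23,0,0,0,0,1,-1,0.46,0,0,0,0,1,-1,0.46,0,0,0,0,1]
}}

```text
time_s: 2.35
tool_pos: [603.8, -87.6, 299.0]
orientation: [-0.001, 0.649, 0.76, -0.001]
contact_force: [-0.4, 0.5, 0.3]
grip_width: 85.1
finger_force: 0.0
```

```bash
python3 e.py 602 -99.5 209 8.9
```

```text
t 2.35 pos [603.8 -87.6 299. ] psi 9.0 tilt [-0.003  0.   ] q [-0.28  0.36  0.34  1.55 -0.    1.13] F [-0.4  0.5  0.3] M [0.01 0.01 0.03] w 85.1 ff 0.0
shift units @psi 9.0 [-0.114 -0.036  0.9  ] az 0.0012
shift units @psi 8.9 [-0.114 -0.036  0.9  ] az 0.0012
```

Emit:
{"method": "move_arm", "body": {
  "increments": [-0.114,-0.036,0,0,0,0,1,-0.114,-0.036,0.3,0,0,0,1,-0.114,-0.036,0.6,0,0,0,1,-0.114,-0.036,0.9,0,0,0,1,-0.114,-0.036,0.9,0,0,0,1]
}}

```text
time_s: 2.98
tool_pos: [599.2, -95.2, 210.1]
orientation: [-0.002, 0.648, 0.762, -0.001]
contact_force: [-0.3, 0.8, 0.7]
grip_width: 85.4
finger_force: 0.0
```

```bash
python3 e.py 602 -99.5 209 8.9; python3 - <<'E'
from rig import imaging
import cv2,numpy as np
a=imaging.snapshot("scene")["image"][130:230,225:345];cv2.imwrite("pics/k1.png",cv2.resize(a,None,fx=5,fy=5,interpolation=cv2.INTER_CUBIC)[:,:,::-1])
E
```

```text
t 2.98 pos [599.2 -95.2 210.1] psi 9.3 tilt [-0.003  0.001] q [-0.3   0.36  0.12  1.33  0.    1.11] F [-0.3  0.8  0.7] M [ 0.06 -0.03 -0.05] w 85.4 ff 0.0
shift units @psi 9.3 [-0.047  0.021  0.011] az 0.0043
shift units @psi 8.9 [-0.046  0.021  0.011] az 0.0043
```

View pics/k1.png

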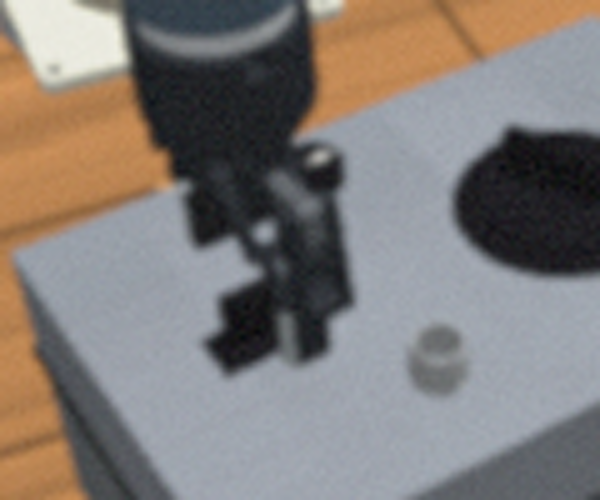

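The open fingers straddle the T, with the key grip at crop px (245,315). They are about 4 mm off centre, so I correct that and then close.

Emit:
{"method": "move_arm", "body": {
  "increments": [-0.045,0.02,0.01,0,0,0,1,-0.045,0.02,0.01,0,0,0,0,-0.045,0.02,0.01,0,0,0,0,-0.045,0.02,0.01,0,0,0,0,-0.045,0.02,0.01,0,0,0,0]
}}

```text
time_s: 3.65
tool_pos: [603.4, -100.4, 210.3]
orientation: [0.0, 0.648, 0.762, -0.0]
contact_force: [0.3, -0.6, 0.2]
grip_width: 12.1
finger_force: 0.3
```

Emit:
{"method": "move_arm", "body": {
  "increments": [0,0,0,0,0,0,0,0,0,0,0,0,0,0,0,0,0,0,0,0,0,0,0,0,0,0,0,0]
}}

```text
time_s: 4.15
tool_pos: [603.3, -100.4, 210.5]
orientation: [0.0, 0.648, 0.762, -0.0]
contact_force: [-3.4, -0.4, 5.2]
grip_width: 10.7
finger_force: 59.1
```

```bash
python3 e.py 602 -99.5 208 8.9
```

```text
t 4.15 pos [ 603.3 -100.4  210.5] psi 9.2 tilt [-0. -0.] q [-0.3   0.37  0.13  1.33 -0.    1.11] F [-3.4 -0.4  5.2] M [-0.01  0.76  0.  ] w 10.7 ff 59.1
shift units @psi 9.2 [ 0.011 -0.011  0.025] az 0.0034
shift units @psi 8.9 [ 0.011 -0.012  0.025] az 0.0034
```

Emit:
{"method": "move_arm", "body": {
  "increments": [0,0,-0.07,0,0,0,0,0,0,-0.14,0,0,0,0,0,0,-0.21,0,0,0,0,0,0,-0.3,0,0,0,0,0,0,-0.5,0,0,0,0]
}}

```text
time_s: 4.78
tool_pos: [603.5, -100.3, 260.8]
orientation: [-0.0, 0.648, 0.762, 0.0]
contact_force: [-0.9, 0.6, -0.7]
grip_width: 10.8
finger_force: 59.3
```

Emit:
{"method": "move_arm", "body": {
  "increments": [0,0,-0.3,0,0,0,0,0,0,-0.6,0,0,0,0,0,0,-0.6,0,0,0,0]
}}

```text
time_s: 5.15
tool_pos: [604.4, -100.5, 323.3]
orientation: [0.002, 0.648, 0.762, 0.001]
contact_force: [-0.2, -0.0, -1.0]
grip_width: 10.6
finger_force: 59.4
```

```bash
python3 e.py 465 368 300 8.9; python3 - <<'E'
from rig import imaging
import cv2,numpy as np
a=imaging.snapshot("scene")["image"][60:230,205:405];cv2.imwrite("pics/k2.png",cv2.resize(a,None,fx=3.5,fy=3.5,interpolation=cv2.INTER_CUBIC)[:,:,::-1])
E
```

```text
t 5.15 pos [ 604.4 -100.5  323.3] psi 9.2 tilt [ 0.005 -0.001] q [-0.3   0.36  0.41  1.61  0.    1.11] F [-0.2 -0.  -1. ] M [0.03 0.03 0.03] w 10.6 ff 59.4
shift units @psi 9.2 [ 4.848 -0.625  0.233] az 0.0036
shift units @psi 8.9 [ 4.844 -0.652  0.233] az 0.0036
```

View pics/k2.png

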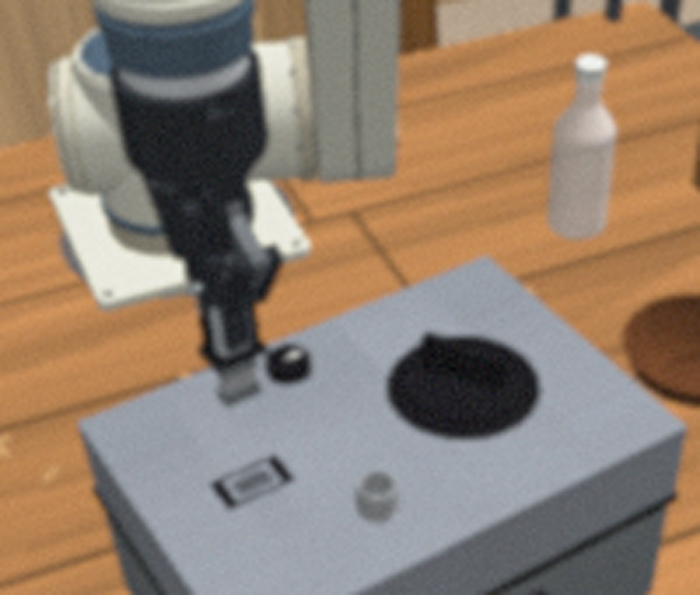

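The key is out: the empty socket is at crop (250,482) and the key hangs upright in the fingers at (238,385). Next, over to the bowl.

Emit:
{"method": "move_arm", "body": {
  "increments": [0.5,-0.065,0,0,0,0,0,0.97,-0.13,0,0,0,0,0]
}}

```text
time_s: 5.45
tool_pos: [574.6, -5.9, 318.9]
orientation: [-0.001, 0.649, 0.761, -0.0]
contact_force: [0.2, 1.2, -1.0]
grip_width: 10.7
finger_force: 59.3
```

Emit:
{"method": "move_arm", "body": {
  "increments": [0.5,-0.065,0,0,0,0,0,0.97,-0.13,0,0,0,0,0]
}}

```text
time_s: 5.7
tool_pos: [545.9, 88.4, 319.3]
orientation: [-0.0, 0.648, 0.762, -0.0]
contact_force: [0.0, -0.3, 0.3]
grip_width: 11.0
finger_force: 59.3
```

Emit:
{"method": "move_arm", "body": {
  "increments": [0.5,-0.065,0,0,0,0,0,0.97,-0.13,0,0,0,0,0]
}}

```text
time_s: 5.95
tool_pos: [517.5, 182.2, 319.3]
orientation: [-0.0, 0.648, 0.762, -0.0]
contact_force: [0.8, 0.2, -0.3]
grip_width: 11.1
finger_force: 59.3
```

Emit:
{"method": "move_arm", "body": {
  "increments": [0.5,-0.065,0,0,0,0,0,0.97,-0.13,0,0,0,0,0]
}}

```text
time_s: 6.2
tool_pos: [489.1, 275.8, 319.3]
orientation: [-0.0, 0.648, 0.762, -0.0]
contact_force: [1.0, 0.3, -0.0]
grip_width: 10.6
finger_force: 59.3
```

Emit:
{"method": "move_arm", "body": {
  "increments": [0.5,-0.065,0,0,0,0,0,0.97,-0.13,0,0,0,0,0,0.97,-0.13,0,0,0,0,0]
}}

```text
time_s: 6.58
tool_pos: [460.1, 370.6, 318.8]
orientation: [-0.001, 0.647, 0.763, -0.001]
contact_force: [0.0, -0.2, -1.6]
grip_width: 10.6
finger_force: 59.3
```

```bash
python3 e.py 465 368 62 8.9; python3 - <<'E'
from rig import imaging
import cv2,numpy as np
from h import *
for n,bx in(("top",(150,220,230,295)),("scene",(375,135,440,185))):
    s=imaging.snapshot(n);print(n,"bowl px",proj(s,[465,368,50]),"floor",proj(s,[465,368,6]))
    x0,y0,x1,y1=bx
    if n=="scene": a=s["image"][60:190,350:480];cv2.imwrite("pics/k3.png",cv2.resize(a,None,fx=4,fy=4,interpolation=cv2.INTER_CUBIC)[:,:,::-1])
E
```

```text
t 6.58 pos [460.1 370.6 318.8] psi 9.4 tilt [-0.002 -0.   ] q [0.54 0.33 0.34 1.58 0.   1.94] F [ 0.  -0.2 -1.6] M [-0.    0.01  0.03] w 10.6 ff 59.3
shift units @psi 9.4 [-0.033  0.044  2.568] az 0.006
shift units @psi 8.9 [-0.033  0.044  2.568] az 0.006
top bowl px [191.71664206 255.04588271] floor [196.74085798 254.94660214]
scene bowl px [404.87743349 157.57591521] floor [402.90449454 167.88744135]
```

View pics/k3.png

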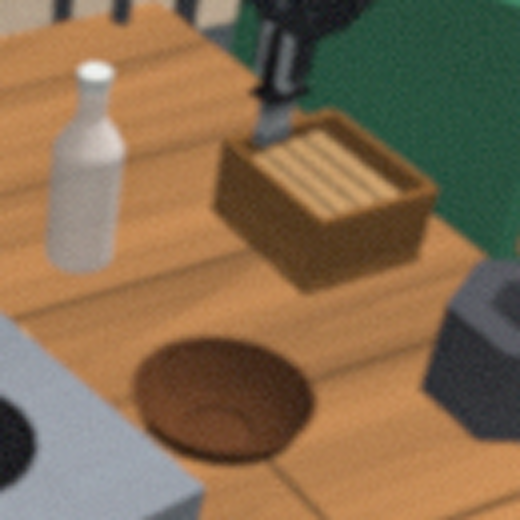

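The rim centre is at scene (406,157.5), matching the predicted (404.9,157.6), so the bowl is where I computed. Lowering the key.

Emit:
{"method": "move_arm", "body": {
  "increments": [-0.03,0.04,0.5,0,0,0,0,-0.03,0.04,1,0,0,0,0]
}}

```text
time_s: 6.92
tool_pos: [466.8, 364.3, 219.1]
orientation: [0.0, 0.649, 0.761, 0.001]
contact_force: [0.9, 0.9, -0.5]
grip_width: 10.6
finger_force: 59.4
```

Emit:
{"method": "move_arm", "body": {
  "increments": [0,0,0.5,0,0,0,0,0,0,0.9,0,0,0,0]
}}

```text
time_s: 7.18
tool_pos: [466.0, 363.9, 128.2]
orientation: [-0.0, 0.649, 0.761, -0.001]
contact_force: [0.0, 0.7, -0.7]
grip_width: 11.0
finger_force: 59.4
```

Emit:
{"method": "move_arm", "body": {
  "increments": [0,0,0.25,0,0,0,0,0,0,0.5,0,0,0,0,0,0,0.66,0,0,0,0,0,0,0.66,0,0,0,0,0,0,0.66,0,0,0,0]
}}

```text
time_s: 7.8
tool_pos: [466.6, 365.6, 65.2]
orientation: [0.0, 0.648, 0.761, 0.001]
contact_force: [0.2, -0.4, 0.0]
grip_width: 10.9
finger_force: 59.3
```

Emit:
{"method": "move_arm", "body": {
  "increments": [0,0,0,0,0,0,0.35,0,0,0,0,0,0,0.35,0,0,0,0,0,0,0.35]
}}

```text
time_s: 8.18
tool_pos: [466.1, 365.8, 64.6]
orientation: [0.0, 0.648, 0.762, 0.0]
contact_force: [0.2, 0.2, 0.8]
grip_width: 29.7
finger_force: 0.0
```

Emit:
{"method": "move_arm", "body": {
  "increments": [0,0,-0.3,0,0,0,0.4,0,0,-0.6,0,0,0,1,0,0,-1,0,0,0,1]
}}

```text
time_s: 8.55
tool_pos: [465.6, 365.5, 164.8]
orientation: [-0.0, 0.648, 0.762, -0.001]
contact_force: [0.1, -0.7, 0.3]
grip_width: 69.4
finger_force: 0.0
```

```bash
python3 e.py 576.5 68 300 -52.4; python3 - <<'E'
from rig import imaging
import cv2,numpy as np
s=imaging.snapshot("scene");t=imaging.snapshot("top")
a=[cv2.resize(i,(390,390),interpolation=cv2.INTER_CUBIC) for i in(s["image"][90:220,340:470],t["image"][190:320,130:260])]
cv2.imwrite("pics/k4.png",np.hstack(a)[:,:,::-1])
E
```

```text
t 8.55 pos [465.6 365.5 164.8] psi 9.2 tilt [-0.001 -0.001] q [ 0.52  0.36 -0.01  1.21  0.    1.93] F [ 0.1 -0.7  0.3] M [ 0.04  0.02 -0.  ] w 69.4 ff 0.0
shift units @psi 9.2 [-3.114  0.618 -1.352] az 0.6847
shift units @psi -52.4 [-0.937  3.033 -1.352] az 0.6847
```

View pics/k4.png

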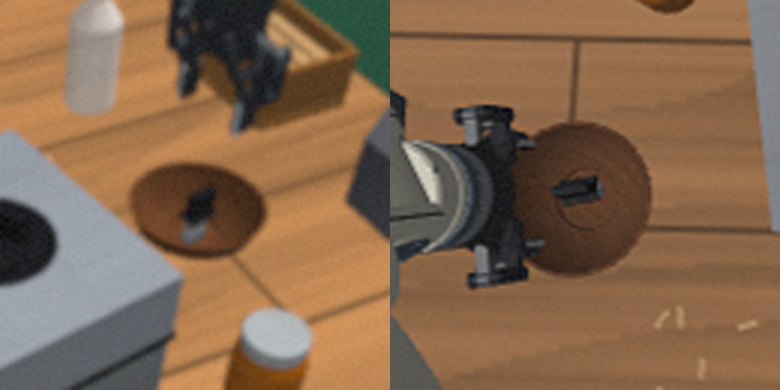

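The key lies in the bowl, near its centre: about (200,205) in the left crop and (577,190) in the right. Now to the filter.

Emit:
{"method": "move_arm", "body": {
  "increments": [-0.25,0.05,-0.5,0,0,0,1,-0.5,0.1,-1,0,0,0,1]
}}

```text
time_s: 8.9
tool_pos: [483.6, 317.4, 264.8]
orientation: [-0.0, 0.648, 0.762, -0.001]
contact_force: [1.5, 1.3, -0.8]
grip_width: 85.4
finger_force: 0.0
```

Emit:
{"method": "move_arm", "body": {
  "increments": [-0.5,0.1,-0.2,0,0,0,1,-1,0.2,-0.35,0,0,0,1]
}}

```text
time_s: 9.15
tool_pos: [520.1, 221.4, 300.1]
orientation: [0.0, 0.648, 0.762, 0.0]
contact_force: [0.5, -0.3, -0.3]
grip_width: 85.7
finger_force: 0.0
```

Emit:
{"method": "move_arm", "body": {
  "increments": [-0.5,0.1,0,0,0,0,1,-1,0.2,0,0,0,0,1]
}}

```text
time_s: 9.4
tool_pos: [555.8, 125.4, 299.1]
orientation: [0.0, 0.648, 0.762, 0.0]
contact_force: [1.0, 0.4, -0.1]
grip_width: 85.3
finger_force: 0.0
```

Emit:
{"method": "move_arm", "body": {
  "increments": [-0.3,0.06,0,0,0,0,1,-0.61,0.12,0,0,0,0,1]
}}

```text
time_s: 9.65
tool_pos: [577.3, 67.3, 298.7]
orientation: [-0.0, 0.648, 0.761, -0.0]
contact_force: [1.1, 0.1, -0.2]
grip_width: 85.5
finger_force: 0.0
```

Emit:
{"method": "move_arm", "body": {
  "increments": [0,0,0,0,0,0.11,1,0,0,0,0,0,0.22,1,0,0,0,0,0,0.33,1,0,0,0,0,0,0.44,1,0,0,0,0,0,0.55,1]
}}

```text
time_s: 10.28
tool_pos: [577.0, 68.6, 298.7]
orientation: [-0.0, 0.909, 0.418, -0.0]
contact_force: [0.6, 0.3, 0.3]
grip_width: 84.9
finger_force: 0.0
```

Emit:
{"method": "move_arm", "body": {
  "increments": [0,0,0,0,0,0.07,1,0,0,0,0,0,0.135,1,0,0,0,0,0,0.135,1]
}}

```text
time_s: 10.65
tool_pos: [577.0, 68.6, 298.8]
orientation: [-0.0, 0.947, 0.322, -0.0]
contact_force: [-0.5, -0.1, 0.5]
grip_width: 85.6
finger_force: 0.0
```

```bash
python3 e.py 576.5 68 214 -52.4
```

```text
t 10.65 pos [577.   68.6 298.8] psi -52.4 tilt [-0.001 -0.   ] q [-0.03  0.31  0.26  1.52 -0.    2.46] F [-0.5 -0.1  0.5] M [-0.04 -0.02  0.02] w 85.6 ff 0.0
shift units @psi -52.4 [-0.008  0.002  0.848] az 0.0001
shift units @psi -52.4 [-0.008  0.002  0.848] az 0.0001
```

Emit:
{"method": "move_arm", "body": {
  "increments": [-0.005,0,0.3,0,0,0,1,-0.005,0,0.6,0,0,0,1,-0.005,0,0.84,0,0,0,1,-0.005,0,0.84,0,0,0,1,-0.005,0,0.84,0,0,0,0]
}}

```text
time_s: 11.28
tool_pos: [577.0, 68.3, 216.2]
orientation: [0.0, 0.947, 0.322, 0.0]
contact_force: [0.1, -0.0, -0.5]
grip_width: 69.6
finger_force: 0.0
```

Emit:
{"method": "move_arm", "body": {
  "increments": [0,0,0,0,0,0,0,0,0,0,0,0,0,0,0,0,0,0,0,0,0,0,0,0,0,0,0,0]
}}

```text
time_s: 11.78
tool_pos: [576.9, 68.3, 215.8]
orientation: [0.0, 0.947, 0.322, 0.0]
contact_force: [-0.3, 0.1, 4.6]
grip_width: 10.8
finger_force: 59.6
```

Emit:
{"method": "move_arm", "body": {
  "increments": [0,0,0,0,0,0,0,0,0,0,0,0,0,0,0,0,0,0,0,0,0,0,0,0,0,0,0,0]
}}

```text
time_s: 12.28
tool_pos: [576.8, 68.3, 215.8]
orientation: [0.0, 0.947, 0.322, 0.0]
contact_force: [-0.5, -0.0, 4.8]
grip_width: 10.3
finger_force: 59.7
```

```bash
python3 e.py 576.5 68 214 -52.4
```

```text
t 12.28 pos [576.8  68.3 215.8] psi -52.4 tilt [0.001 0.   ] q [-0.03  0.32  0.06  1.32  0.    2.46] F [-0.5 -0.   4.8] M [0.15 0.19 0.02] w 10.3 ff 59.7
shift units @psi -52.4 [-0.005  0.     0.018] az -0.0003
shift units @psi -52.4 [-0.005  0.     0.018] az -0.0003
```

Emit:
{"method": "move_arm", "body": {
  "increments": [0,0,0,0,0,-0.08,0,0,0,0,0,0,-0.16,0,0,0,0,0,0,-0.24,0,0,0,0,0,0,-0.32,0,0,0,0,0,0,-0.4,0]
}}

```text
time_s: 12.9
tool_pos: [576.8, 68.2, 215.9]
orientation: [0.0, 0.8, 0.6, 0.0]
contact_force: [-0.1, -0.2, 4.9]
grip_width: 10.8
finger_force: 59.6
```

```bash
python3 e.py
```

```text
t 12.9 pos [576.8  68.2 215.9] psi -16.2 tilt [ 0.001 -0.   ] q [-0.03  0.32  0.06  1.32 -0.    1.83] F [-0.1 -0.2  4.9] M [ 0.03  0.26 -0.14] w 10.8 ff 59.6
```

Emit:
{"method": "move_arm", "body": {
  "increments": [0,0,0,0,0,-0.06,0,0,0,0,0,0,-0.12,0,0,0,0,0,0,-0.18,0,0,0,0,0,0,-0.18,0]
}}

```text
time_s: 13.4
tool_pos: [576.9, 68.2, 215.8]
orientation: [0.0, 0.708, 0.706, 0.0]
contact_force: [-1.0, -0.9, 5.3]
grip_width: 10.9
finger_force: 59.9
```

```bash
python3 e.py
```

```text
t 13.4 pos [576.9  68.2 215.8] psi -0.2 tilt [ 0.001 -0.   ] q [-0.03  0.32  0.06  1.32 -0.    1.55] F [-1.  -0.9  5.3] M [-0.03  0.19  0.21] w 10.9 ff 59.9
```

Emit:
{"method": "move_arm", "body": {
  "increments": [0,0,0,0,0,-0.05,0,0,0,0,0,0,-0.1,0,0,0,0,0,0,-0.1,0]
}}

```text
time_s: 13.78
tool_pos: [576.8, 68.2, 215.9]
orientation: [0.0, 0.651, 0.759, 0.0]
contact_force: [-0.3, -0.1, 5.1]
grip_width: 11.0
finger_force: 60.0
```

```bash
python3 e.py
```

```text
t 13.78 pos [576.8  68.2 215.9] psi 8.8 tilt [ 0.001 -0.   ] q [-0.03  0.32  0.06  1.32 -0.    1.39] F [-0.3 -0.1  5.1] M [0.01 0.14 0.12] w 11.0 ff 60.0
```

Emit:
{"method": "move_arm", "body": {
  "increments": [0,0,0,0,0,-0.05,0,0,0,0,0,0,-0.1,0,0,0,0,0,0,-0.1,0]
}}

```text
time_s: 14.15
tool_pos: [576.8, 68.2, 215.9]
orientation: [0.0, 0.589, 0.808, 0.0]
contact_force: [-0.3, -0.4, 5.5]
grip_width: 10.7
finger_force: 59.9
```

```bash
python3 e.py
```

```text
t 14.15 pos [576.8  68.2 215.9] psi 17.8 tilt [ 0.001 -0.   ] q [-0.03  0.32  0.06  1.32 -0.    1.23] F [-0.3 -0.4  5.5] M [0.01 0.21 0.17] w 10.7 ff 59.9
```

Emit:
{"method": "move_arm", "body": {
  "increments": [0,0,0,0,0,-0.06,0,0,0,0,0,0,-0.12,0,0,0,0,0,0,-0.12,0]
}}

```text
time_s: 14.52
tool_pos: [577.2, 68.3, 216.0]
orientation: [0.001, 0.51, 0.86, 0.0]
contact_force: [-0.0, -0.4, 6.4]
grip_width: 11.0
finger_force: 59.9
```

```bash
python3 e.py
```

```text
t 14.53 pos [577.2  68.3 216. ] psi 28.6 tilt [0.002 0.   ] q [-0.03  0.32  0.06  1.32  0.    1.04] F [-0.  -0.4  6.4] M [ 0.01 -0.07  0.08] w 11.0 ff 59.9
```

Emit:
{"method": "move_arm", "body": {
  "increments": [0,0,0,0,0,-0.06,0,0,0,0,0,0,-0.12,0,0,0,0,0,0,-0.12,0]
}}

```text
time_s: 14.9
tool_pos: [577.1, 68.3, 215.9]
orientation: [0.001, 0.427, 0.904, 0.0]
contact_force: [-0.8, 0.1, 6.5]
grip_width: 10.3
finger_force: 60.0
```

```bash
python3 e.py
```

```text
t 14.9 pos [577.1  68.3 215.9] psi 39.4 tilt [ 0.002 -0.   ] q [-0.03  0.32  0.06  1.32  0.    0.86] F [-0.8  0.1  6.5] M [ 0.07 -0.04  0.1 ] w 10.3 ff 60.0
```

Emit:
{"method": "move_arm", "body": {
  "increments": [0,0,0,0,0,-0.05,0,0,0,0,0,0,-0.1,0,0,0,0,0,0,-0.1,0]
}}

```text
time_s: 15.28
tool_pos: [577.0, 68.2, 215.9]
orientation: [0.001, 0.355, 0.935, 0.0]
contact_force: [-0.5, 0.7, 5.5]
grip_width: 10.6
finger_force: 60.0
```

```bash
python3 e.py
```

```text
t 15.28 pos [577.   68.2 215.9] psi 48.4 tilt [ 0.001 -0.   ] q [-0.03  0.32  0.06  1.32 -0.    0.7 ] F [-0.5  0.7  5.5] M [0.02 0.07 0.22] w 10.6 ff 60.0
```

Emit:
{"method": "move_arm", "body": {
  "increments": [0,0,0,0,0,-0.05,0,0,0,0,0,0,-0.1,0,0,0,0,0,0,-0.1,0]
}}

```text
time_s: 15.65
tool_pos: [577.0, 68.4, 215.8]
orientation: [0.001, 0.281, 0.96, 0.0]
contact_force: [0.2, 1.7, 4.6]
grip_width: 11.0
finger_force: 59.9
```

```bash
python3 e.py
```

```text
t 15.65 pos [577.   68.4 215.8] psi 57.4 tilt [0.001 0.   ] q [-0.03  0.32  0.06  1.32  0.    0.54] F [0.2 1.7 4.6] M [ 0.09 -0.14  0.19] w 11.0 ff 59.9
```

Emit:
{"method": "move_arm", "body": {
  "increments": [0,0,0,0,0,-0.05,0,0,0,0,0,0,-0.1,0,0,0,0,0,0,-0.1,0]
}}

```text
time_s: 16.02
tool_pos: [577.1, 68.7, 216.0]
orientation: [0.001, 0.207, 0.978, 0.001]
contact_force: [-0.5, 4.8, 6.8]
grip_width: 10.9
finger_force: 104.8
```

```bash
python3 e.py
```

```text
t 16.02 pos [577.1  68.7 216. ] psi 66.1 tilt [0.002 0.002] q [-0.03  0.32  0.06  1.32  0.    0.39] F [-0.5  4.8  6.8] M [ 0.95 -0.09 -2.68] w 10.9 ff 104.8
```

End stop reached (M −2.7 N m). Easing off it.

Emit:
{"method": "move_arm", "body": {
  "increments": [0,0,0,0,0,0.025,0,0,0,0,0,0,0.025,0]
}}

```text
time_s: 16.27
tool_pos: [577.1, 68.7, 216.0]
orientation: [0.001, 0.226, 0.974, 0.001]
contact_force: [0.3, 3.7, 7.9]
grip_width: 10.8
finger_force: 84.0
```

```bash
python3 e.py
```

```text
t 16.27 pos [577.1  68.7 216. ] psi 63.8 tilt [0.002 0.001] q [-0.03  0.32  0.06  1.32  0.    0.43] F [0.3 3.7 7.9] M [ 0.81 -0.13 -2.  ] w 10.8 ff 84.0
```

Emit:
{"method": "move_arm", "body": {
  "increments": [0,0,0,0,0,0.035,0,0,0,0,0,0,0.068,0,0,0,0,0,0,0.068,0]
}}

```text
time_s: 16.65
tool_pos: [577.2, 68.6, 215.9]
orientation: [0.001, 0.277, 0.961, 0.0]
contact_force: [1.2, 0.7, 5.4]
grip_width: 10.8
finger_force: 59.8
```

```bash
python3 e.py
```

```text
t 16.65 pos [577.2  68.6 215.9] psi 57.9 tilt [0.002 0.   ] q [-0.03  0.32  0.06  1.32  0.    0.53] F [1.2 0.7 5.4] M [ 0.27 -0.27 -0.1 ] w 10.8 ff 59.8
```

Eased off. Lift slowly, checking the force.

Emit:
{"method": "move_arm", "body": {
  "increments": [0,0,-0.05,0,0,0,0,0,0,-0.1,0,0,0,0,0,0,-0.1,0,0,0,0]
}}

```text
time_s: 17.02
tool_pos: [576.8, 68.4, 225.6]
orientation: [0.0, 0.276, 0.961, 0.0]
contact_force: [1.3, 2.2, -1.2]
grip_width: 10.8
finger_force: 58.9
```

```bash
python3 e.py
```

```text
t 17.02 pos [576.8  68.4 225.6] psi 58.0 tilt [0. 0.] q [-0.03  0.31  0.08  1.34  0.    0.53] F [ 1.3  2.2 -1.2] M [ 0.7  -0.31 -0.1 ] w 10.8 ff 58.9
```

Emit:
{"method": "move_arm", "body": {
  "increments": [0,0,-0.15,0,0,0,0,0,0,-0.3,0,0,0,0,0,0,-0.55,0,0,0,0,0,0,-0.8,0,0,0,0,0,0,-1,0,0,0,0]
}}

```text
time_s: 17.65
tool_pos: [576.6, 67.9, 327.6]
orientation: [0.001, 0.276, 0.961, -0.0]
contact_force: [-0.6, 0.1, -1.4]
grip_width: 10.6
finger_force: 59.0
```

Emit:
{"method": "move_arm", "body": {
  "increments": [0,0,-0.1,0,0,0,0,0,0,-0.1,0,0,0,0]
}}

```text
time_s: 17.9
tool_pos: [576.8, 68.1, 336.0]
orientation: [0.001, 0.276, 0.961, 0.0]
contact_force: [-0.1, 0.1, -2.7]
grip_width: 10.8
finger_force: 59.1
```

```bash
python3 e.py 440 -374 80 58; python3 - <<'E'
from rig import imaging
import cv2,numpy as np
a=imaging.snapshot("scene")["image"][60:230,225:425];cv2.imwrite("pics/f1.png",cv2.resize(a,None,fx=3.5,fy=3.5,interpolation=cv2.INTER_CUBIC)[:,:,::-1])
E
```

```text
t 17.9 pos [576.8  68.1 336. ] psi 58.0 tilt [ 0.001 -0.   ] q [-0.03  0.31  0.36  1.62 -0.    0.53] F [-0.1  0.1 -2.7] M [-0.   -0.02 -0.  ] w 10.8 ff 59.1
shift units @psi 58.0 [-1.184 -4.474  2.56 ] az -0.0001
shift units @psi 58.0 [-1.183 -4.474  2.56 ] az -0.0001
```

View pics/f1.png

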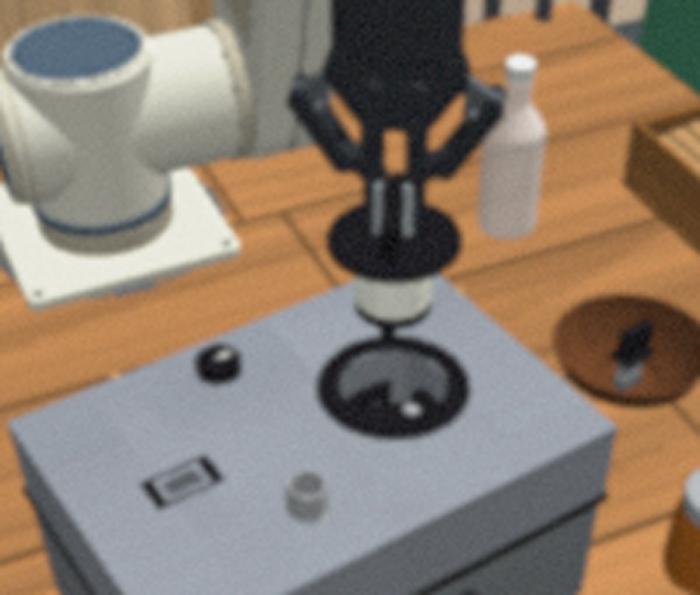

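The filter is out and upright at crop (395,250), clear of the empty collar at (393,387), and the key is still in the bowl. Now to the tray.

Emit:
{"method": "move_arm", "body": {
  "increments": [-0.08,-0.3,0,0,0,0,0,-0.16,-0.6,0,0,0,0,0,-0.237,-0.895,0,0,0,0,0]
}}

```text
time_s: 18.32
tool_pos: [548.7, -21.0, 334.3]
orientation: [-0.001, 0.276, 0.961, -0.0]
contact_force: [-0.4, -0.1, -1.3]
grip_width: 10.6
finger_force: 59.1
```

Emit:
{"method": "move_arm", "body": {
  "increments": [-0.08,-0.3,0,0,0,0,0,-0.16,-0.6,0,0,0,0,0,-0.237,-0.895,0,0,0,0,0]
}}

```text
time_s: 18.7
tool_pos: [521.3, -109.5, 334.4]
orientation: [-0.001, 0.276, 0.961, -0.0]
contact_force: [0.2, -0.7, -2.8]
grip_width: 11.1
finger_force: 59.1
```

Emit:
{"method": "move_arm", "body": {
  "increments": [-0.08,-0.3,0,0,0,0,0,-0.16,-0.6,0,0,0,0,0,-0.237,-0.895,0,0,0,0,0]
}}

```text
time_s: 19.08
tool_pos: [494.0, -198.0, 334.4]
orientation: [-0.001, 0.276, 0.961, 0.0]
contact_force: [0.0, -0.3, -2.0]
grip_width: 10.4
finger_force: 59.1
```

Emit:
{"method": "move_arm", "body": {
  "increments": [-0.08,-0.3,0,0,0,0,0,-0.16,-0.6,0,0,0,0,0,-0.237,-0.895,0,0,0,0,0]
}}

```text
time_s: 19.45
tool_pos: [466.7, -286.3, 334.3]
orientation: [-0.001, 0.276, 0.961, 0.0]
contact_force: [-0.4, -0.4, -2.2]
grip_width: 10.5
finger_force: 59.1
```

Emit:
{"method": "move_arm", "body": {
  "increments": [-0.08,-0.3,0,0,0,0,0,-0.16,-0.6,0,0,0,0,0,-0.237,-0.895,0,0,0,0,0,-0.237,-0.895,0,0,0,0,0]
}}

```text
time_s: 19.95
tool_pos: [439.1, -375.6, 333.7]
orientation: [-0.001, 0.277, 0.961, 0.001]
contact_force: [0.5, -0.4, -2.3]
grip_width: 10.7
finger_force: 59.2
```

Emit:
{"method": "move_arm", "body": {
  "increments": [0,0,0.3,0,0,0,0,0,0,0.6,0,0,0,0,0,0,0.9,0,0,0,0]
}}

```text
time_s: 20.32
tool_pos: [440.0, -372.9, 243.9]
orientation: [-0.0, 0.275, 0.961, 0.0]
contact_force: [0.5, -0.4, -3.2]
grip_width: 10.9
finger_force: 59.3
```

Emit:
{"method": "move_arm", "body": {
  "increments": [0,0,0.25,0,0,0,0,0,0,0.5,0,0,0,0,0,0,0.7,0,0,0,0,0,0,0.7,0,0,0,0]
}}

```text
time_s: 20.82
tool_pos: [439.5, -372.5, 173.7]
orientation: [-0.002, 0.275, 0.961, 0.001]
contact_force: [0.1, 1.1, -1.6]
grip_width: 11.0
finger_force: 59.0
```

```bash
python3 e.py 440 -374 80 58; python3 - <<'E'
from rig import imaging
from h import *
s=imaging.snapshot("scene");a=cv2.resize(s["image"][150:300,80:240],None,fx=3,fy=3,interpolation=cv2.INTER_CUBIC)
t=imaging.snapshot("top");b=cv2.resize(t["image"][200:350,385:515],None,fx=3,fy=3,interpolation=cv2.INTER_CUBIC)
cv2.imwrite("pics/f2.png",np.hstack([a[:,:400],b])[:,:,::-1])
E
```

```text
t 20.82 pos [ 439.5 -372.5  173.7] psi 58.0 tilt [-0.002  0.003] q [-0.85  0.33 -0.03  1.22  0.   -0.29] F [ 0.1  1.1 -1.6] M [ 0.    0.01 -0.  ] w 11.0 ff 59.0
shift units @psi 58.0 [-0.013 -0.01   0.937] az 0.0003
shift units @psi 58.0 [-0.013 -0.01   0.937] az 0.0003
```

View pics/f2.png

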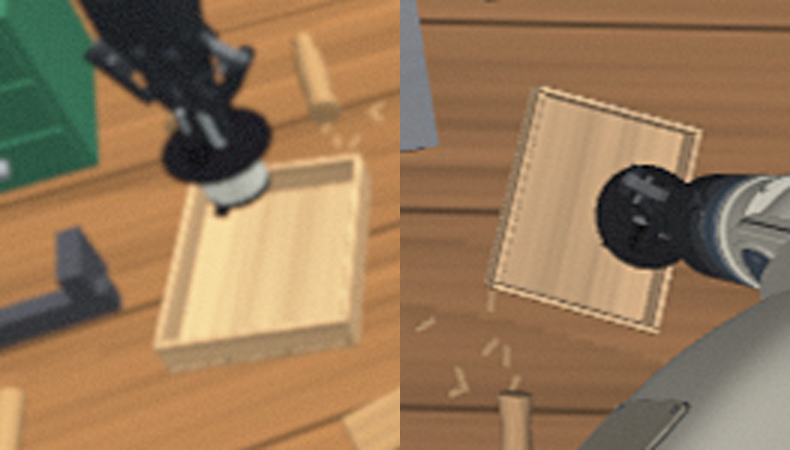

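The upright filter is over the tray, whose rim corners at top (432,229), (486,243), (471,311) and (415,295) put its centre at (440,−373). The filter only looks shifted right in the top view because it is still high. Lowering.

Emit:
{"method": "move_arm", "body": {
  "increments": [0,0,0.25,0,0,0,0,0,0,0.5,0,0,0,0,0,0,0.75,0,0,0,0,0,0,0.93,0,0,0,0,0,0,0.93,0,0,0,0]
}}

```text
time_s: 21.55
tool_pos: [439.9, -373.7, 82.2]
orientation: [-0.0, 0.276, 0.961, 0.0]
contact_force: [-0.4, -0.6, -2.0]
grip_width: 10.9
finger_force: 59.1
```

Emit:
{"method": "move_arm", "body": {
  "increments": [0,0,0.03,0,0,0,0,0,0,0.06,0,0,0,0,0,0,0.09,0,0,0,0,0,0,0.09,0,0,0,0,0,0,0.09,0,0,0,0]
}}

```text
time_s: 22.18
tool_pos: [440.0, -374.1, 73.4]
orientation: [0.0, 0.276, 0.961, -0.0]
contact_force: [-0.6, 0.5, -3.6]
grip_width: 10.4
finger_force: 59.1
```

```bash
python3 e.py 440 -374 68 58
```

```text
t 22.18 pos [ 440.  -374.1   73.4] psi 58.0 tilt [ 0. -0.] q [-0.85  0.39 -0.2   0.98  0.   -0.29] F [-0.6  0.5 -3.6] M [-0.07 -0.06 -0.02] w 10.4 ff 59.1
shift units @psi 58.0 [0.    0.    0.054] az -0.0001
shift units @psi 58.0 [0.    0.    0.054] az -0.0001
```

Emit:
{"method": "move_arm", "body": {
  "increments": [0,0,0.02,0,0,0,0,0,0,0.035,0,0,0,0,0,0,0.05,0,0,0,0,0,0,0.05,0,0,0,0]
}}

```text
time_s: 22.68
tool_pos: [439.9, -374.0, 68.1]
orientation: [-0.0, 0.276, 0.961, 0.0]
contact_force: [-0.1, -0.8, -2.8]
grip_width: 10.7
finger_force: 59.1
```

```bash
python3 e.py
```

```text
t 22.68 pos [ 439.9 -374.    68.1] psi 58.0 tilt [-0.  0.] q [-0.85  0.4  -0.21  0.97 -0.   -0.29] F [-0.1 -0.8 -2.8] M [-0.   -0.02  0.04] w 10.7 ff 59.1
```

No contact yet (−2.8 N is just its weight); go on in 1 mm steps.

Emit:
{"method": "move_arm", "body": {
  "increments": [0,0,0.01,0,0,0,0,0,0,0.02,0,0,0,0,0,0,0.02,0,0,0,0]
}}

```text
time_s: 23.05
tool_pos: [440.0, -374.1, 67.9]
orientation: [0.001, 0.276, 0.961, -0.0]
contact_force: [-4.0, 3.8, 13.4]
grip_width: 10.5
finger_force: 61.4
```

```bash
python3 e.py
```

```text
t 23.05 pos [ 440.  -374.1   67.9] psi 58.0 tilt [ 0.001 -0.001] q [-0.85  0.4  -0.21  0.96 -0.   -0.29] F [-4.   3.8 13.4] M [0.86 0.85 0.02] w 10.5 ff 61.4
```

Touchdown. Relax slightly, release and retreat.

Emit:
{"method": "move_arm", "body": {
  "increments": [0,0,-0.015,0,0,0,0,0,0,-0.015,0,0,0,0,0,0,-0.015,0,0,0,0.5,0,0,-0.015,0,0,0,1,0,0,-0.015,0,0,0,1]
}}

```text
time_s: 23.68
tool_pos: [440.0, -374.1, 67.7]
orientation: [0.0, 0.276, 0.961, -0.0]
contact_force: [0.2, 0.1, -1.7]
grip_width: 64.9
finger_force: 0.0
```

Emit:
{"method": "move_arm", "body": {
  "increments": [0,0,0,0,0,0,1,0,0,0,0,0,0,1]
}}

```text
time_s: 23.92
tool_pos: [440.0, -374.0, 67.8]
orientation: [0.0, 0.276, 0.961, -0.0]
contact_force: [0.6, -0.6, 0.4]
grip_width: 85.4
finger_force: 0.0
```

Emit:
{"method": "move_arm", "body": {
  "increments": [0,0,-0.2,0,0,0,1,0,0,-0.5,0,0,0,1,0,0,-1,0,0,0,1]
}}

```text
time_s: 24.3
tool_pos: [439.4, -373.4, 167.6]
orientation: [-0.001, 0.276, 0.961, 0.001]
contact_force: [1.0, -1.0, 0.7]
grip_width: 85.7
finger_force: 0.0
```

Emit:
{"method": "move_arm", "body": {
  "increments": [0,0.5,-0.5,0,0,0,1,0,1,-1,0,0,0,1,0,1,-1,0,0,0,1]
}}

```text
time_s: 24.68
tool_pos: [494.5, -287.8, 270.9]
orientation: [0.002, 0.275, 0.962, -0.001]
contact_force: [-0.3, -0.1, -1.0]
grip_width: 84.9
finger_force: 0.0
```

```bash
python3 e.py; python3 - <<'E'
from rig import imaging
from h import *
import pickle
d=pickle.load(open("s0.pkl","rb"))
s=imaging.snapshot("scene");t=imaging.snapshot("top")
# dark flange in tray region, scene + top; where predicted if upright at (440,-374), flange top z=62
for n,c,bx in(("scene",s,(110,170,230,280)),("top",t,(400,215,500,320))):
    print(n,"pred",proj(c,[440,-374,62]).round(1),[x[:4] for x in blobs(c,bx,(0,0,0),(50,50,50),100)])
print("tray corners diff top",[plane(t,p,40).round(0) for p in((431.5,229),(415.5,296))])
b=[x[:4] for x in blobs(s,(380,140,435,185),(0,0,0),(40,40,40),8)];print("key in bowl",b)
for n,bx in dict(jar=(412,190,448,232),off=(190,272,236,312),fer=(300,190,325,212)).items():
    x0,y0,x1,y1=bx;print(n,"change",np.abs(s["image"][y0:y1,x0:x1].astype(int)-d["scene"]["image"][y0:y1,x0:x1]).mean().round(2))
E
```

```text
t 24.68 pos [ 494.5 -287.8  270.9] psi 58.1 tilt [ 0.004 -0.003] q [-0.67  0.29  0.16  1.44  0.   -0.12] F [-0.3 -0.1 -1. ] M [-0.   -0.02 -0.03] w 84.9 ff 0.0
scene pred [164.9 224.4] [([165.2, 225.7], [21.6, 31.1], 50.2, 498.5)]
top pred [453.2 270.1] [([447.0, 255.5], [59.0, 46.0], 90.0, 990.5)]
tray corners diff top [array([ 555., -321.,   40.]), array([ 364., -273.,   40.])]
key in bowl [([406.3, 157.8], [7.1, 12.0], 45.0, 53.5)]
jar change 4.15
off change 3.91
fer change 4.06
```

The scene view puts the flange at (165,226), against a predicted (165,224) for standing upright. The key is in the bowl and the bystander patches show only image noise. Handing in.

Emit:
{"method": "move_arm", "body": {
  "increments": [0,0,0,0,0,0,1,0,0,0,0,0,0,1,0,0,0,0,0,0,1,0,0,0,0,0,0,1]
}}

```text
time_s: 25.28
tool_pos: [492.7, -289.6, 267.4]
orientation: [-0.0, 0.276, 0.961, 0.0]
contact_force: [-0.0, 0.7, 0.7]
grip_width: 85.5
finger_force: 0.0
```

```bash
python3 -c "
from rig import order
print(order.job_done())"
```

```text
the job is handed in; nothing more can be done
None
```

The job is handed in at about 25 s: the key is in the bowl, the filter was turned to its end stop, lifted out and set down upright in the tray, and the jar, block and ring look unmoved; the hand-in returned no verdict.

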